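# Filter and clip-down grille of a bench dust extractor

### The job

Lay the filter cassette flat on the floor of the open well in the top of the bench dust extractor, then set the grille cover over it and press it straight down until both end hooks have clicked over its tongues, and let go. The extractor gives way on soft rubber feet, so feel for the clicks, use little more force than they need, and leave the sanding block, the lath and the hardwood offcut lying where they are.

Things in the scene. Friction and masses are not known exactly. Their poses are not given: they have to be found in the camera images.
- well_mouth (a point): Centre of the mouth of the filter well, level with the flat top (rim) of the grey extractor housing, about 102 mm above the worktop. x runs across the housing, y along it (towards the hose spigot at one end), z up. The well is an open rectangular pit, 76 mm (x) by 128 mm (y), 52 mm deep. It moves with the housing.
- well_floor (a point): Centre of the flat floor of the well, 52 mm below well_mouth; same axes.
- housing: Grey box, 130 mm (x) by 220 mm (y) by 64 mm high, origin at the centre of its underside, axes as well_mouth; carries the well, the hooks and, at its +y end, a hose spigot. It floats on soft rubber feet of unknown softness: it sinks straight down when pressed, 10 mm or more at the force that the clicks need, 31 mm at most (then a hard stop), and springs back.
- hook_a (a joint): Grey snap hook, 24 mm wide, rising from the rim at the well's +y end. Value: outward bend in rad, 0 relaxed, about 0.12 while a tongue passes. Relaxed, its stem's inner face is 80 mm from the well's centre and its barb reaches in to 74 mm; the barb's flat underside is 6.5 mm above the rim, its nose ends at 9.5 mm, a sloping lead-in goes on up to the hook's top at 23 mm.
- hook_b (a joint): The same hook, mirrored, at the -y end of the well.
- cassette_mid (a point): Middle of the filter cassette (loose, 0.11 to 0.18 kg): a flat grey frame 68 mm (x) by 120 mm (y) by 22 mm high with white pleats; on its top middle an upright grip rib 44 mm long (x), 10 mm thick (y), 26 mm high. This point is on its centre line, 24 mm above its underside; z up. It may lie either way round.
- cassette: The filter cassette, origin at the centre of its underside.
- cover_mid (a point): Middle of the grille cover (loose, 0.1 to 0.16 kg): black slotted plate 90 mm (x) by 150 mm (y), 5 mm thick, with a tongue 26 mm wide on each short side (156 mm long over both). It stands on four pins; a grip rib 46 mm long (x), 10 mm thick (y), 24 mm high stands on its top middle. This point: 24.5 mm above the pins' tips, 0.5 mm below the plate's top.
- cover_end_a (a point): Top of the tongue at the cover's +y end, 76 mm from its centre line; 5 mm above the rim when seated.
- cover_end_b (a point): The same at the cover's -y end.
- cover: The grille cover, origin on its centre line level with its pins' tips, z up. The pins are 8 mm thick, round-tipped, 20 mm long, at x +-31.5, y +-58 mm. Seated (either way round), the plate lies on the rim, pins in the well, a barb over each tongue. Pressing both tongues past the barbs takes 9 to 22 N (friction varies); one may click first, and the force falls off at each click; over 45 N breaks the hooks.
- sanding_block: Bystander: brown cork sanding block, 62 x 113 x 31 mm, beside the extractor's hose spigot; origin at the centre of its underside.
- lath: Bystander: planed wooden lath, 28 x 250 x 12 mm, lying between the robot and the cassette and cover; origin at the centre of its underside.
- offcut_3: Bystander: dark hardwood offcut, 40 x 130 x 30 mm, lying to the right of the cassette and cover; origin at the centre of its underside.

How it is judged:
By the outcome, as a careful person would: the job done as asked, in the order asked, and still so for the second after the job is handed in, with the robot touching nothing.
It also fails if it takes over 72 s, if anything falls off the work surface, if the arm or the gripper's body presses on something with over 40 N, if the wrist force passes 120 N, or if a joint passes its speed limit or range.

### The arm

A 7-joint arm with a two-finger parallel gripper is mounted at the origin on the work surface; the furniture and walls round the work are solid. World frame = base frame: x ahead of the robot, y to its left, z up, the work surface at z = 0. Lengths are in m, angles in rad, forces in N, time in s.
With the tool pointing down it reaches from about 0.4 to 0.875 m from the base axis. Payload 19.3 kg.
Tool frame: the origin (TCP) lies at the very end of the fingers, on their centre line; the grasp point (between the pads) lies bot.tcp_to_grasp behind it (bot.tcp_to_grasp is the distance from the TCP to the grasp point, in m); z points along the fingers, y is the direction in which the jaws open and shut (so a half turn about z gives the same grasp; the last joint's range is limited). The gripper opens to 85 mm and grips with 20 to 120 N. Pads are 22 mm wide; open, the fingers measure 114 mm over their backs; the gripper's body (76 mm by 85 mm) begins 54 mm behind the grasp point. The pads swing forward as they close: fully open they stand 13 mm farther back than shut.
Start: joints at [-1.254, 0.521, -0.036, 1.599, 0.021, 1.021, -0.113], TCP at [0.236, 0.579, 0.231] pointing down, gripper open.
Joint ranges: [-2.91, 2.91], [-0.3, 2.13], [-1.5, 1.42], [0.17, 2.43], [-1.26, 4.41], [0.16, 1.93], [-2.52, 2.52]. Speed limits (rad/s): [1.89, 1.89, 2.39, 2.39, 3.01, 3.01, 3.01].

### API

Orientations are given as [roll, pitch, yaw] about the fixed x, y, z axes, in that order (R = Rz(yaw) Ry(pitch) Rx(roll)).
In Python, from workcell import bot gives the robot as it stands.
- The arm moves only by the tool servo_tool, never from a script. Its argument "targets" is a list of rows, each a list of 2 entries, a list of its own where there are three numbers: the shift along the tool's x, y, z in units of 0.05 m (1.0 is 0.05 m), then the turn about the tool's z in units of 5 degrees (1.0 is 5 degrees). A call has 1 to 12 rows; each row shifts and turns the commanded pose from where the row before left it, along the tool's axes as they then stand; what a row does not reach is not made up. A row lasts 1/8 s, in which the tool goes at most 62.5 mm and 10.7 degrees, less where a joint would pass 70% of its speed; a pose out of reach is approached as far as the arm can. A call with a number of a shift or a turn outside -1 to 1 is refused whole. A call with a gripper value outside its range is refused whole. "gripper" is the opening, from -1 (shut) to 1 (fully open), so that 0 is half open, set as the call begins (left out, the last holds). The fingers move at their own pace and stop on an object; "newtons" is the grip in N (left out, the last holds). Time passes only in rows, so rows that do not move let the fingers close. It gives the time, the measured TCP pose, the force and the opening at its end, in the units of the state.
- bot.observe(): the state, without advancing time (a new reading comes with each control period).
- bot.grab_frame(name): name is "scene" or "top" or "wrist"; returns the picture (420x560x3 uint8, blue, green, red); there is no depth.
- bot.get_calibration(name): a dict with "fx", "fy", "cx", "cy" (pixels), "k1" (the pictures are not rectified: a ray, as slopes to the right and down, at radius r is drawn at 1 + k1 r^2 times it, then the intrinsics apply), "pose" (4x4, takes a point from camera to world coordinates). Camera axes: x right, y up, looking along -z (the intrinsics and any distortion apply to the point x, -y, -z); pixel columns grow to the right and rows downward; lengths in m; the calibration is good to about 2 mm. A picture is of the moment at which its call begins: read the wrist's pose just before it. get_calibration takes no time and is no camera call; for the wrist camera it gives the pose at the moment of the call.
- bot.job_done(): hands the job in, once; it reports no verdict.
The state is a dict: "clock": time; "qpos": joint angles; "qd": joint speeds; "joint_efforts": joint torques, N m; "position": TCP position; "tool_rot": TCP orientation; "force": force on the tool from outside, world axes, zero at the start; "moment": the same for the moment, N m; "grip_width": finger opening in m.
Only numpy, scipy, OpenCV 4.12 (cv2) and the standard library are available. Lean on these libraries where they do the work, as an engineer would, in place of code of your own. Each camera call takes 0.05 s, during which the arm holds its last target.

## Working session

There is one attempt and no reset: what is moved stays moved. The work goes in short steps, Python scripts to look and compute and a tool call to move; the robot and the scene stay as the last step left them, time stands still between calls to the robot, and variables do not carry over. Pictures are saved under pics/ and viewed, and the job is handed in when it is done.

Besides the shell and the picture viewer there is one more tool, called after "Emit:" by a JSON object that holds its "op" and its "data", one argument or row to a line. servo_tool: Moves the arm, as the interface text tells. Its arguments: {"type":"object","properties":{"targets":{"type":"array","items":{"type":"array"}},"gripper":{"type":"number"},"newtons":{"type":"number"}},"required":["targets"]}

```bash
ls; mkdir -p pics; python3 - <<'E'
from workcell import bot
import cv2
s=bot.observe();print(s);print(bot.tcp_to_grasp)
for n in["scene","top","wrist"]:
    c=bot.get_calibration(n);print(n,c)
    cv2.imwrite(f"pics/{n}0.png",bot.grab_frame(n))
E
```

```text
pics
{'clock': 0.0, 'qpos': array([-1.25420662,  0.52198789, -0.0363399 ,  1.59999619,  0.02120236,
        1.02114768, -0.11278741]), 'qd': array([ 0.00087627,  0.00054791, -0.00165419, -0.00038446,  0.00088455,
        0.00039307,  0.00102761]), 'joint_efforts': array([-3.24396433e-04, -9.27113700e+01,  1.97993405e+00, -3.69946718e+01,
        1.78400218e-02,  8.14510568e-03, -1.66910104e-05]), 'position': array([0.23565899, 0.578494  , 0.23074612]), 'tool_rot': array([-3.14044145e+00,  8.01041872e-05,  2.75481747e+00]), 'force': array([0.37783683, 0.12831794, 0.42005561]), 'moment': array([ 0.03633582, -0.00149931,  0.03734372]), 'grip_width': 0.08546588657064726}
0.0187
scene {'fx': 395.98623919344476, 'fy': 395.98623919344476, 'cx': 279.8985978436785, 'cy': 208.26982927610953, 'k1': -0.08818931183779695, 'pose': array([[ 0.81573211,  0.256432  , -0.51848216, -0.21380407],
       [-0.57842346,  0.3574076 , -0.73327083, -0.9811964 ],
       [-0.00272464,  0.89805481,  0.43987514,  0.63836342],
       [ 0.        ,  0.        ,  0.        ,  1.        ]])}
top {'fx': 393.03047506431295, 'fy': 393.03047506431295, 'cx': 281.3955843807615, 'cy': 208.85386446979194, 'k1': -0.09756771765291672, 'pose': array([[-0.02841836,  0.9850551 , -0.16987893,  0.17930093],
       [-0.9995741 , -0.02913241, -0.00171164, -0.06582788],
       [-0.00663504,  0.16975793,  0.98546345,  1.39668913],
       [ 0.        ,  0.        ,  0.        ,  1.        ]])}
wrist {'fx': 289.6557977606016, 'fy': 289.6557977606016, 'cx': 278.9300755322087, 'cy': 209.1481913229267, 'k1': -0.029086680527657064, 'pose': array([[ 3.77507759e-01, -8.92534935e-01, -2.46717007e-01,
         1.74707244e-01],
       [ 9.26006038e-01,  3.63619848e-01,  1.01456511e-01,
         6.03764656e-01],
       [-8.42279737e-04, -2.66762058e-01,  9.63762053e-01,
         3.72692066e-01],
       [ 0.00000000e+00,  0.00000000e+00,  0.00000000e+00,
         1.00000000e+00]])}
```

View pics/scene0.png

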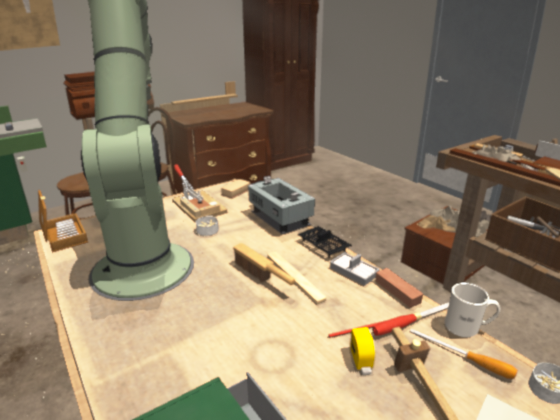

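View pics/top0.png

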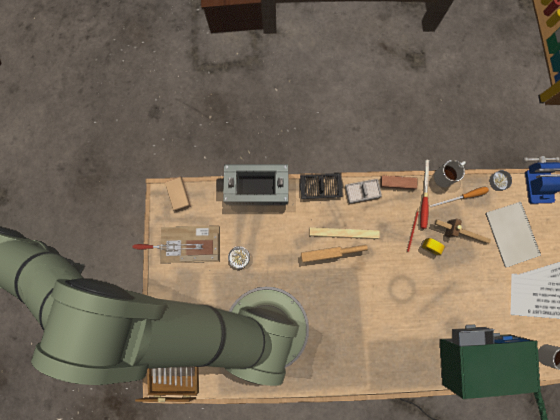

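View pics/wrist0.png

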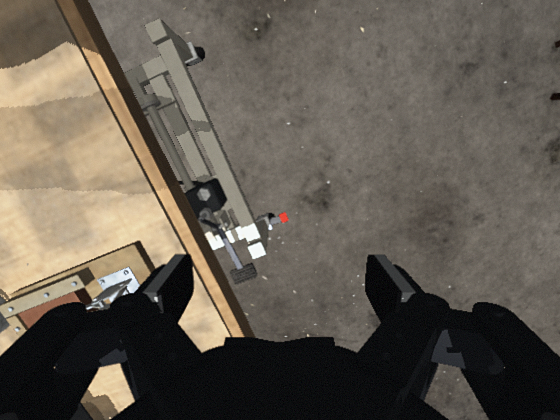

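```bash
cat > h.py <<'E'
import numpy as np, cv2
from scipy.spatial.transform import Rotation as R
def ray(c,u,v):
    xd=(u-c['cx'])/c['fx']; yd=(v-c['cy'])/c['fy']
    rd=np.hypot(xd,yd); r=rd
    for _ in range(30): r=rd/(1+c['k1']*r*r)
    f=r/rd if rd>0 else 1
    d=np.array([xd*f,-yd*f,-1.]); P=np.array(c['pose'])
    d=P[:3,:3]@d
    return P[:3,3],d/np.linalg.norm(d)
def onz(c,u,v,z):
    o,d=ray(c,u,v); return o+d*(z-o[2])/d[2]
def tri(l):
    A=np.zeros((3,3));b=np.zeros(3)
    for c,u,v in l:
        o,d=ray(c,u,v);M=np.eye(3)-np.outer(d,d);A+=M;b+=M@o
    p=np.linalg.solve(A,b)
    res=[np.linalg.norm((np.eye(3)-np.outer(d,d))@(p-o)) for o,d in [ray(*x) for x in l]]
    return p,np.array(res)
def proj(c,p):
    P=np.array(c['pose']); q=P[:3,:3].T@(np.array(p)-P[:3,3]); x=q[0]/-q[2];y=-q[1]/-q[2]
    f=1+c['k1']*(x*x+y*y); return np.array([c['cx']+c['fx']*x*f,c['cy']+c['fy']*y*f])
E
python3 - <<'E'
from h import *
from workcell import bot
t=bot.get_calibration('top');
for n,u,v,z in [('well',255,184,.102),('cover',321,186,.03),('cass',363,191,.03),('offcut',399,182,.03),('lath',343,233,.012),('sand',177,194,.03)]: print(n,onz(t,u,v,z).round(3))
a=cv2.imread('pics/top0.png')[150:250,150:430];cv2.imwrite('pics/topc.png',cv2.resize(a,None,fx=2.85,fy=2.85,interpolation=2))
a=cv2.imread('pics/scene0.png')[165:310,210:430];cv2.imwrite('pics/scenec.png',cv2.resize(a,None,fx=3.6,fy=3.6,interpolation=2))
E
```

```text
well [0.49  0.023 0.102]
cover [ 0.493 -0.207  0.03 ]
cass [ 0.471 -0.356  0.03 ]
offcut [ 0.5   -0.489  0.03 ]
lath [ 0.325 -0.279  0.012]
sand [0.48  0.309 0.03 ]
```

View pics/topc.png

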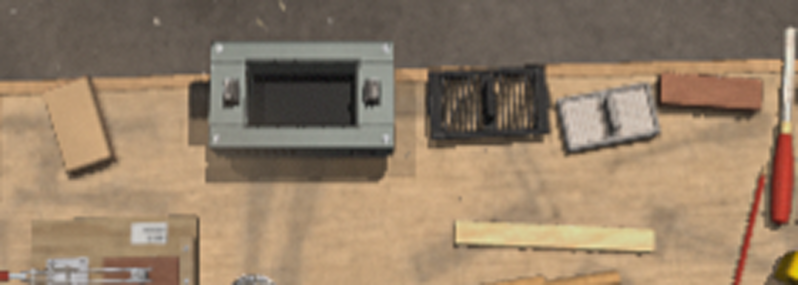

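View pics/scenec.png

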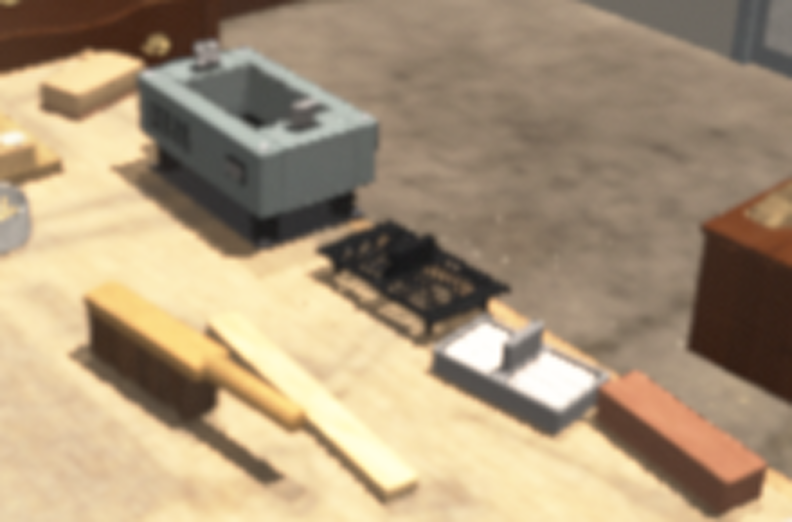

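Emit:
{"op": "servo_tool", "data": {
  "targets": [
    [[-0.63, -0.66, -0.13], 0],
    [[-0.63, -0.66, -0.13], 0],
    [[-0.63, -0.66, -0.13], 0],
    [[-0.63, -0.66, -0.13], 0],
    [[-0.63, -0.66, -0.13], 0],
    [[-0.63, -0.66, -0.13], 0],
    [[-0.63, -0.66, -0.13], 0],
    [[-0.63, -0.66, -0.13], 0],
    [[-0.63, -0.66, -0.13], 0],
    [[-0.63, -0.66, -0.13], 0],
    [[-0.63, -0.66, -0.13], 0],
    [[-0.63, -0.66, -0.13], 0]
  ]
}}

```text
clock: 1.65
position: [0.4367, 0.068, 0.3096]
tool_rot: [3.141, 0.0, 2.755]
force: [0.6, 1.0, 0.1]
grip_width: 0.0853
```

Emit:
{"op": "servo_tool", "data": {
  "targets": [
    [[-0.3, -0.3, 0], 1],
    [[-0.3, -0.3, 0], 1],
    [[-0.3, -0.3, 0], 1],
    [[-0.3, -0.3, 0], 1],
    [[-0.3, -0.3, 0], 1],
    [[0, 0, 0], 1],
    [[0, 0, 0], 1],
    [[0, 0, 0], 1],
    [[0, 0, 0], 1],
    [[0, 0, 0], 1],
    [[0, 0, 0], 1],
    [[0, 0, 0], 1]
  ]
}}

```text
clock: 3.15
position: [0.4597, -0.0338, 0.3093]
tool_rot: [-3.141, -0.0, 1.702]
force: [0.1, -0.2, 0.1]
grip_width: 0.085
```

Emit:
{"op": "servo_tool", "data": {
  "targets": [
    [[0, 0, 0], 1],
    [[0, 0, 0], 1],
    [[0, 0, 0], 1],
    [[0, 0, 0], 1],
    [[0, 0, 0], 1],
    [[0, 0, 0], 1],
    [[0, 0, 0], 1],
    [[0, 0, 0], 1],
    [[0, 0, 0], 1],
    [[0, 0, 0], 1],
    [[0, 0, 0], 1],
    [[0, 0, 0], 1]
  ]
}}

```text
clock: 4.65
position: [0.4598, -0.0338, 0.3093]
tool_rot: [-3.142, -0.0, 0.655]
force: [0.7, -0.1, -0.2]
grip_width: 0.0856
```

Emit:
{"op": "servo_tool", "data": {
  "targets": [
    [[0, 0, 0], 1],
    [[0, 0, 0], 1],
    [[0, 0, 0], 1],
    [[0, 0, 0], 1],
    [[0, 0, 0], 1],
    [[0, 0, 0], 1],
    [[0, 0, 0], 0.5]
  ]
}}

```text
clock: 5.52
position: [0.4597, -0.0337, 0.3093]
tool_rot: [-3.142, 0.0, 0.088]
force: [0.2, 0.3, -0.8]
grip_width: 0.0853
```

```bash
cat > snap.py <<'E'
import sys,pickle
from h import *
from workcell import bot
n=sys.argv[1]
c=bot.get_calibration('wrist');f=bot.grab_frame('wrist')
cv2.imwrite(f'pics/{n}.png',f);pickle.dump(c,open(f'{n}.pkl','wb'))
s=bot.observe();print(s['clock'],s['position'],s['tool_rot'],s['qpos'].round(2))
cv2.imwrite(f'pics/{n}_2.png',cv2.resize(f,(800,600),interpolation=2))
E
python3 snap.py w1
```

```text
5.575 [ 0.45976559 -0.03375793  0.30930354] [3.14157884e+00 2.16071869e-05 8.65136099e-02] [-0.66  0.2   0.72  1.93 -0.15  1.06 -1.36]
```

View pics/w1_2.png

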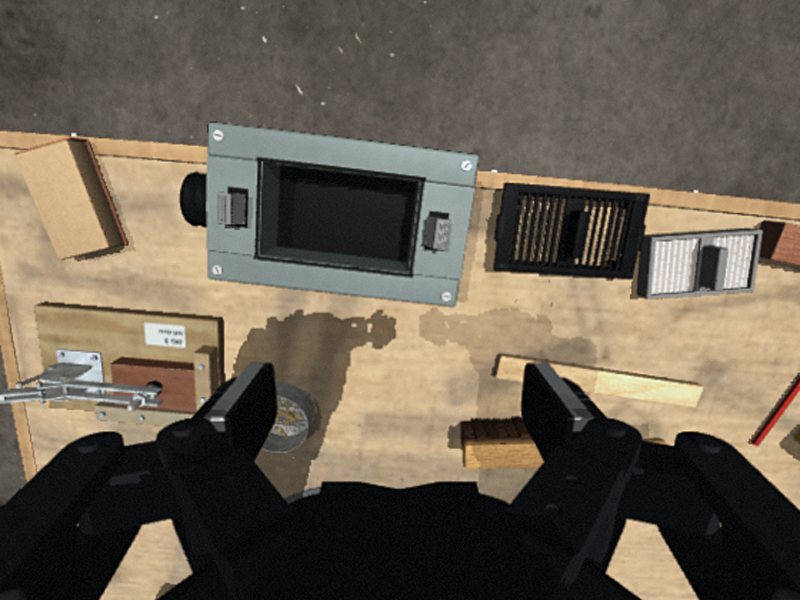

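Emit:
{"op": "servo_tool", "data": {
  "targets": [
    [[-0.1, 0.8, 0.1], 0],
    [[-0.1, 0.8, 0.1], 0],
    [[-0.1, 0.8, 0.1], 0],
    [[-0.1, 0.8, 0.1], 0],
    [[-0.1, 0.8, 0.1], 0],
    [[-0.1, 0.8, 0.1], 0],
    [[0, 0, 0], 0],
    [[0, 0, 0], 0]
  ]
}}

```text
clock: 6.58
position: [0.4521, -0.2748, 0.2792]
tool_rot: [-3.141, 0.0, 0.092]
force: [0.3, 0.2, -0.5]
grip_width: 0.0851
```

```bash
python3 snap.py w2
```

```text
6.625 [ 0.45235892 -0.27435663  0.27930922] [-3.14124029e+00 -3.12373828e-05  9.32863552e-02] [-0.12  0.4   0.75  1.82 -0.31  1.04 -0.73]
```

View pics/w2_2.png

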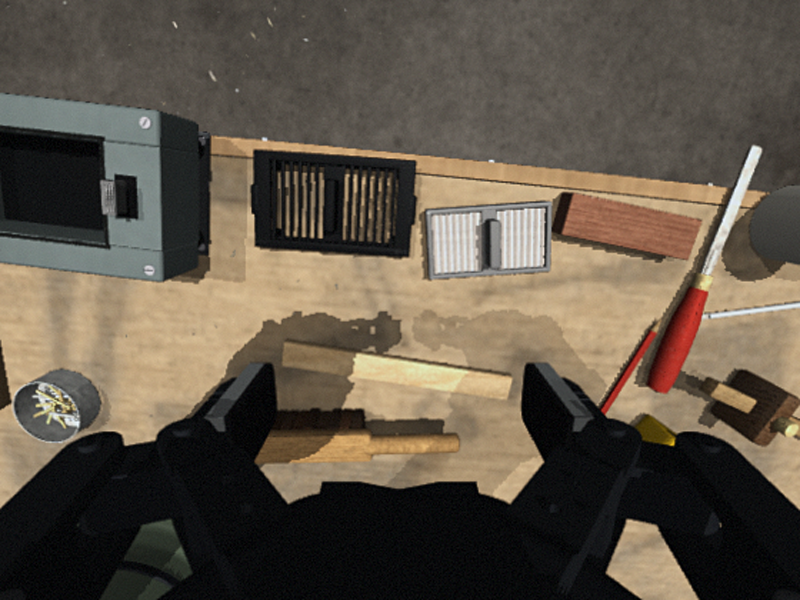

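```bash
python3 - <<'E'
import cv2
a=cv2.imread('pics/w2.png')
cv2.imwrite('pics/c2.png',cv2.resize(a[95:205,170:395],None,fx=3.5,fy=3.5,interpolation=2))
a=cv2.imread('pics/w1.png')
cv2.imwrite('pics/c1.png',cv2.resize(a[115:215,335:540],None,fx=3.8,fy=3.8,interpolation=2))
cv2.imwrite('pics/c1b.png',cv2.resize(a[80:220,125:340],None,fx=3.7,fy=3.7,interpolation=2))
E
```

```text
(no output)
```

View pics/c2.png

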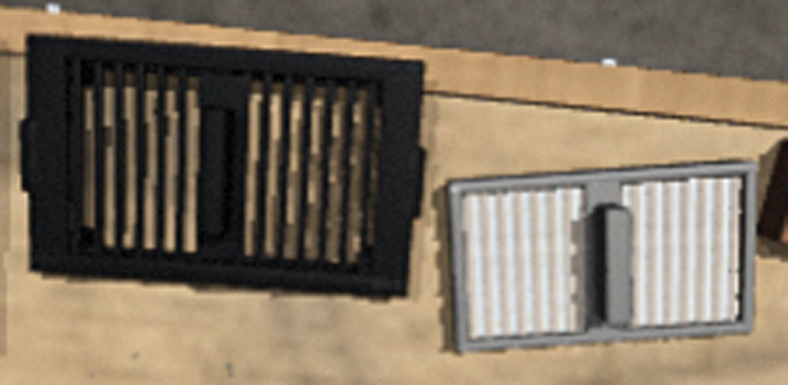

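View pics/c1.png

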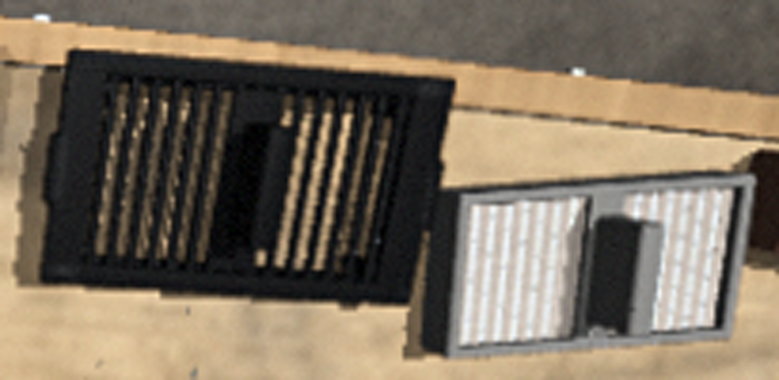

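View pics/c1b.png

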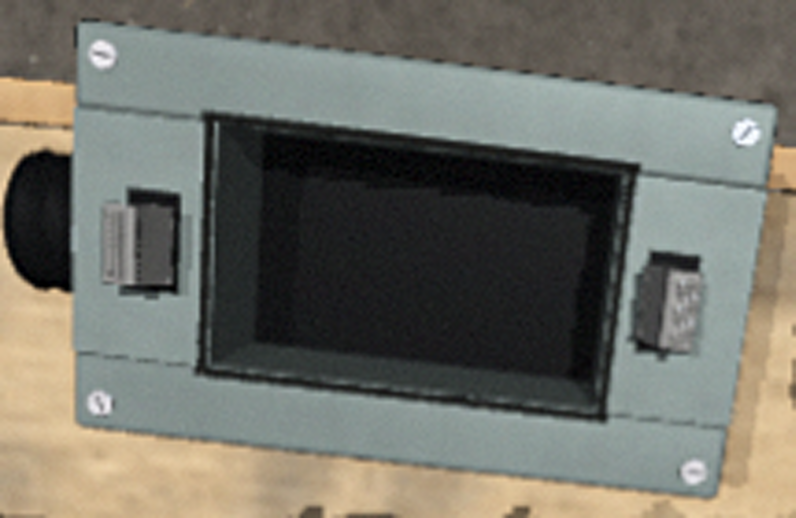

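```bash
cat > fit.py <<'E'
from h import *
import pickle
from scipy.optimize import least_squares
def fit(obs,w,l,z0,fixz=False):
    # obs: list of (calib,[4 px TL,TR,BR,BL])
    cor=np.array([[w/2,l/2],[w/2,-l/2],[-w/2,-l/2],[-w/2,l/2]])
    def pts(p):
        c,s=np.cos(p[2]),np.sin(p[2]);return [np.array([p[0]+c*a-s*b,p[1]+s*a+c*b,z0 if fixz else p[3]]) for a,b in cor]
    def f(p):
        P=pts(p);r=[]
        for c,px in obs:
            for q,x in zip(P,px):
                if x is not None:r+=list(proj(c,q)-np.array(x))
        return r
    s=least_squares(f,[0.49,-.2,0.05,z0],loss='soft_l1')
    return s.x.round(4),np.array(f(s.x)).round(1)
E
python3 - <<'E'
from fit import *
c1=pickle.load(open('w1.pkl','rb'));c2=pickle.load(open('w2.pkl','rb'))
g=lambda l,s,ox,oy:[((u+.0)/s+ox,(v)/s+oy) for u,v in l]
k2=g([(447,183),(754,160),(752,332),(458,350)],3.5,170,95);k1=g([(462,193),(756,174),(737,336),(445,354)],3.8,335,115)
o2=g([(28,35),(424,60),(407,297),(30,270)],3.5,170,95);o1=g([(68,50),(453,80),(410,303),(42,282)],3.8,335,115)
h1=g([(80,22),(776,104),(718,497),(77,425)],3.7,125,80);m1=g([(207,115),(637,167),(604,418),(200,373)],3.7,125,80)
print('cass',*fit([(c1,k1),(c2,k2)],.068,.12,.022))
print('cover',*fit([(c1,o1),(c2,o2)],.09,.15,.025))
for fz in(0,1):
  print('rim',*fit([(c1,h1)],.13,.22,.102,fz)); print('mouth',*fit([(c1,m1)],.076,.128,.102,fz))
E
```

```text
cass [ 0.4767 -0.3611  0.1621  0.0213] [-0.6 -0.1  0.2 -0.5 -1.4  0.5  0.2  1.2  0.1 -0.7  1.  -0.3  0.4 -0.1
 -0.5  0.5]
cover [ 0.497  -0.2098  0.0262  0.0212] [-0.  -0.3  0.4 -0.9 -0.9  0.6 -0.7  0.1 -0.4 -0.3  0.5  0.1  0.4 -0.
  0.4  0.7]
rim [ 0.4961  0.0203 -0.0271  0.0952] [-0.3 -0.2  0.4  0.1 -0.6 -0.1  0.5  0.2]
mouth [ 0.4981  0.0172 -0.0285  0.1207] [-0.2  0.5  0.1  0.3  0.4 -0.3 -0.3 -0.6]
rim [ 0.4963  0.0193 -0.0271  0.102 ] [-2.1 -1.1  2.4 -0.4  1.   1.4 -1.1  1.4]
mouth [ 0.4971  0.0199 -0.0201  0.102 ] [ 2.4  2.6 -3.5  0.7 -2.1 -3.3  2.8 -2.2]
```

Emit:
{"op": "servo_tool", "data": {
  "targets": [
    [[0.08, 0.44, 0.4], -0.2],
    [[0.08, 0.44, 0.4], -0.2],
    [[0.08, 0.44, 0.4], -0.2],
    [[0.08, 0.44, 0.4], -0.2],
    [[0, 0, 0.5], 0],
    [[0, 0, 0.5], 0],
    [[0, 0, 0.5], 0],
    [[0, 0, 0], 0],
    [[0, 0, 0], 0]
  ],
  "gripper": 0,
  "newtons": 40
}}

```text
clock: 7.75
position: [0.4792, -0.3602, 0.1254]
tool_rot: [3.141, -0.001, 0.164]
force: [0.7, -0.1, 0.6]
grip_width: 0.0427
```

```bash
python3 snap.py w3
```

```text
7.8 [ 0.47927868 -0.36036265  0.12552047] [ 3.14068079e+00 -1.15958050e-03  1.63439717e-01] [ 0.17  0.69  0.57  1.78 -0.5   0.82 -0.42]
```

View pics/w3_2.png

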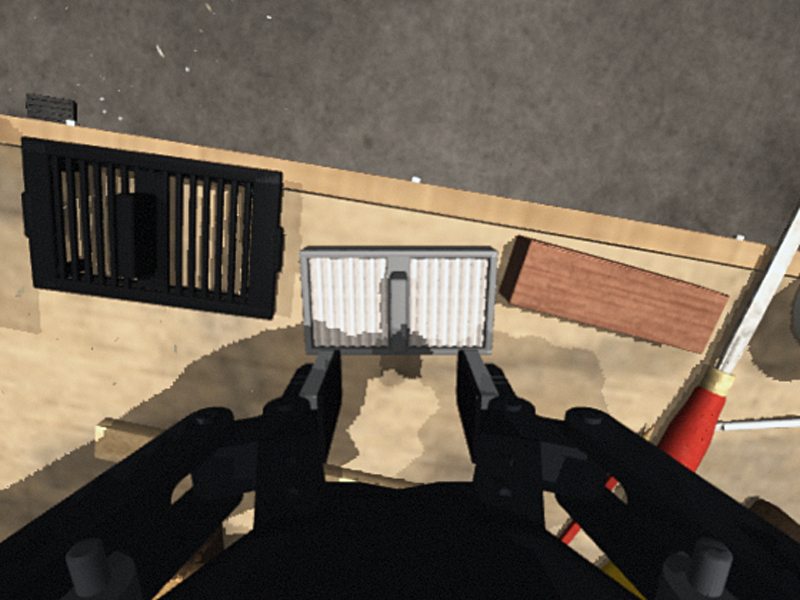

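```bash
python3 - <<'E'
import cv2
a=cv2.imread('pics/w3.png')
cv2.imwrite('pics/c3.png',cv2.resize(a[160:260,200:360],None,fx=5,fy=5,interpolation=2))
cv2.imwrite('pics/c3b.png',cv2.resize(a[85:235,5:210],None,fx=3.8,fy=3.8,interpolation=2))
E
```

```text
(no output)
```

View pics/c3.png

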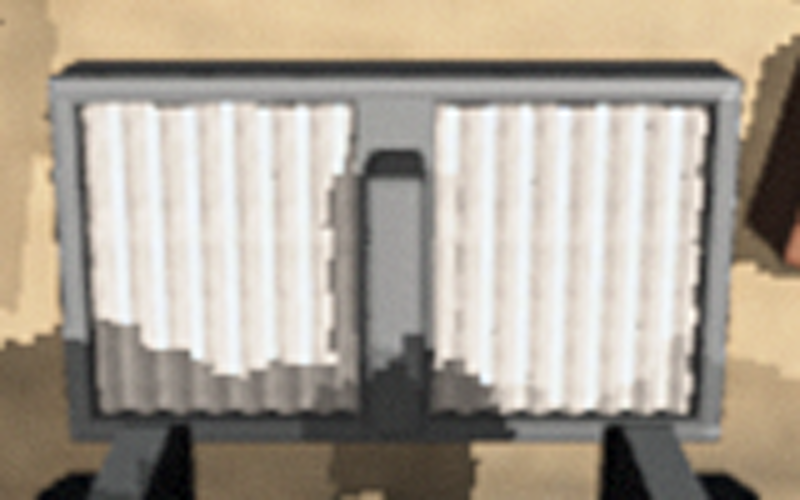

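View pics/c3b.png

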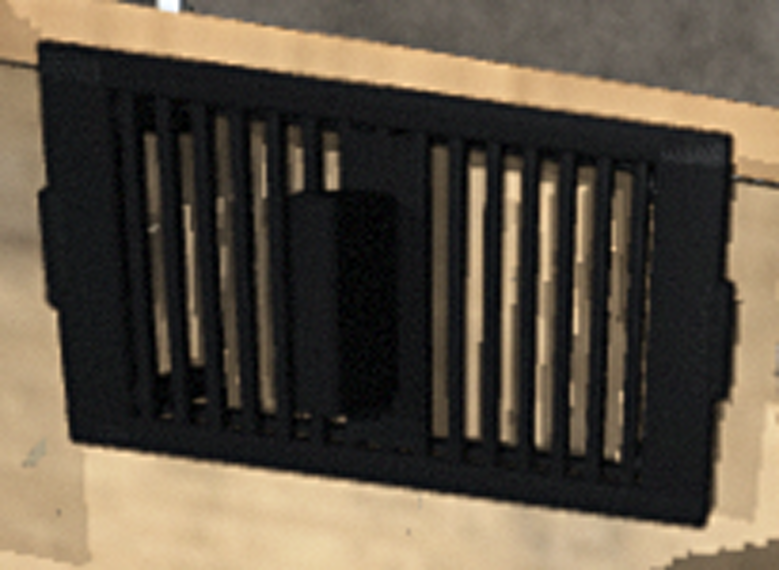

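```bash
cat > obs.py <<'E'
from fit import *
c1,c2,c3=[pickle.load(open(f'w{i}.pkl','rb')) for i in(1,2,3)]
g=lambda l,s,ox,oy:[((u+.5)/s-.5+ox,(v+.5)/s-.5+oy) for u,v in l]
k2=g([(447,183),(754,160),(752,332),(458,350)],3.5,170,95);k1=g([(462,193),(756,174),(737,336),(445,354)],3.8,335,115)
o2=g([(28,35),(424,60),(407,297),(30,270)],3.5,170,95);o1=g([(68,50),(453,80),(410,303),(42,282)],3.8,335,115)
k3=g([(50,82),(741,82),(719,438),(72,438)],5,200,160);o3=g([(40,43),(731,135),(703,526),(72,441)],3.8,5,85)
E
python3 - <<'E'
from obs import *
for z in (0,1):
 print('cass',*fit([(c1,k1),(c2,k2),(c3,k3)],.068,.12,.022,z));print(fit([(c3,k3)],.068,.12,.022,z)[0])
 print('cover',*fit([(c1,o1),(c2,o2),(c3,o3)],.09,.15,.025,z));print(fit([(c3,o3)],.09,.15,.025,z)[0])
E
```

```text
cass [ 0.4767 -0.3612  0.1624  0.0193] [-1.   0.1 -0.6 -0.2 -2.1  0.5 -0.1  1.3  0.4 -0.4  0.9  0.1  0.3 -0.
 -0.2  0.6 -0.3 -1.5  0.7 -1.4  0.4  0.7 -0.1  0.6]
[ 0.4755 -0.3612  0.1631  0.0167]
cover [ 0.4974 -0.2087  0.024   0.0217] [-0.2 -0.4  0.3 -0.7 -1.   0.9 -1.   0.1 -0.9 -0.5  0.2  0.2 -0.   0.1
 -0.1  0.7 -0.1 -0.8  0.1 -0.5  0.8  0.7  0.5  0.6]
[ 0.4971 -0.2078  0.0221  0.0206]
cass [ 0.4771 -0.3606  0.1632  0.022 ] [-0.3  0.1  0.6 -0.4 -1.   0.7  0.5  1.5  0.1 -0.6  1.2 -0.2  0.6  0.
 -0.4  0.7 -1.8 -1.5  0.8 -1.6  0.5  1.3 -1.4  1.3]
[ 0.4766 -0.3611  0.1631  0.022 ]
cover [ 0.4975 -0.2095  0.0242  0.025 ] [ 0.9 -0.4  2.2 -0.7  0.7  1.3  0.   0.5 -1.2 -0.7  0.9 -0.   0.6  0.5
 -0.4  1.  -2.7 -1.2 -0.  -0.7  0.6  1.8 -1.8  1.5]
[ 0.4975 -0.2102  0.0235  0.025 ]
```

Emit:
{"op": "servo_tool", "data": {
  "targets": [
    [[-0.05, 0, 0.4], 0],
    [[0, 0, 0.4], 0],
    [[0, 0, 0.4], 0],
    [[0, 0, 0.4], 0],
    [[0, 0, 0.2], 0],
    [[0, 0, 0.1], 0],
    [[0, 0, 0], 0],
    [[0, 0, 0], 0]
  ]
}}

```text
clock: 8.8
position: [0.4764, -0.361, 0.0298]
tool_rot: [3.141, -0.001, 0.163]
force: [-0.1, 0.8, -0.5]
grip_width: 0.0427
```

Emit:
{"op": "servo_tool", "data": {
  "targets": [
    [[0, 0, 0.06], 0],
    [[0, 0, 0], 0],
    [[0, 0, 0], 0],
    [[0, 0, 0], 0],
    [[0, 0, 0], 0],
    [[0, 0, 0], 0]
  ],
  "gripper": -1,
  "newtons": 40
}}

```text
clock: 9.55
position: [0.4762, -0.3608, 0.0264]
tool_rot: [3.142, -0.0, 0.163]
force: [-1.0, 1.3, 1.6]
grip_width: 0.0093
```

Emit:
{"op": "servo_tool", "data": {
  "targets": [
    [[0, 0, -0.3], 0],
    [[0, 0, -0.7], 0],
    [[0, 0, -0.8], 0],
    [[0.09, -0.47, -0.5], 0],
    [[0.09, -0.47, -0.5], 0],
    [[0.09, -0.47, -0.5], 0],
    [[0.09, -0.47, -0.5], 0],
    [[0.09, -0.47, -0.5], 0],
    [[0.09, -0.47, -0.5], 0],
    [[0.09, -0.47, -0.5], 0],
    [[0.09, -0.47, 0], 0],
    [[0, 0, 0], 0]
  ]
}}

```text
clock: 11.05
position: [0.4812, -0.1679, 0.2921]
tool_rot: [-3.141, -0.001, 0.165]
force: [0.5, -0.7, -1.3]
grip_width: 0.0087
```

Emit:
{"op": "servo_tool", "data": {
  "targets": [
    [[0, 0, 0], 0.8],
    [[0, 0, 0], 0.8],
    [[0, 0, 0], 0.6],
    [[0, 0, 0], 0],
    [[0, 0, 0], 0]
  ]
}}

```text
clock: 11.68
position: [0.481, -0.1698, 0.2915]
tool_rot: [3.142, -0.0, -0.028]
force: [-0.2, 0.0, -2.1]
grip_width: 0.0091
```

```bash
python3 snap.py w4
```

```text
11.725 [ 0.48104051 -0.16975027  0.29141475] [ 3.14156150e+00 -6.56286910e-07 -2.84764012e-02] [-0.39  0.36  0.81  1.85 -0.3   1.06 -1.06]
```

View pics/w4_2.png

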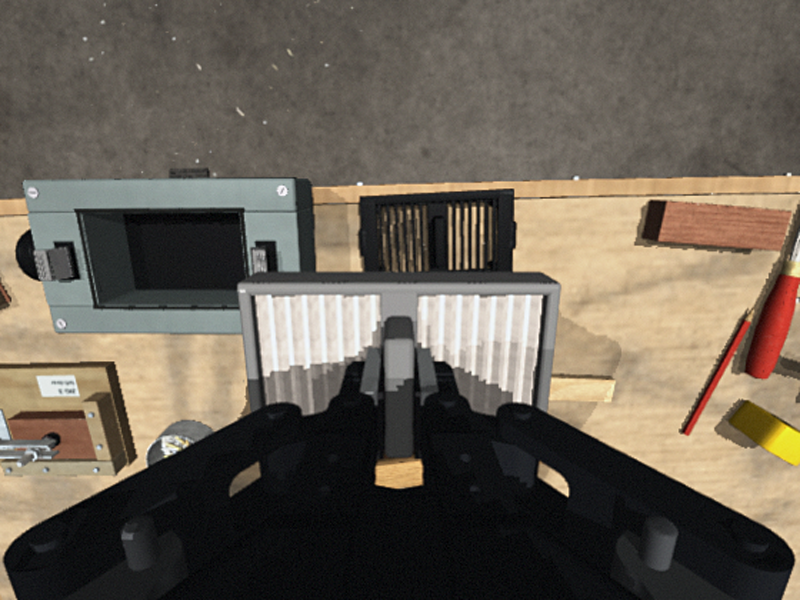

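```bash
python3 - <<'E'
import cv2
a=cv2.imread('pics/w4.png')
cv2.imwrite('pics/c4.png',cv2.resize(a[115:245,0:225],None,fx=3.5,fy=3.5,interpolation=2))
cv2.imwrite('pics/c4b.png',cv2.resize(a[180:300,155:405],None,fx=3.2,fy=3.2,interpolation=2))
E
```

```text
(no output)
```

View pics/c4.png

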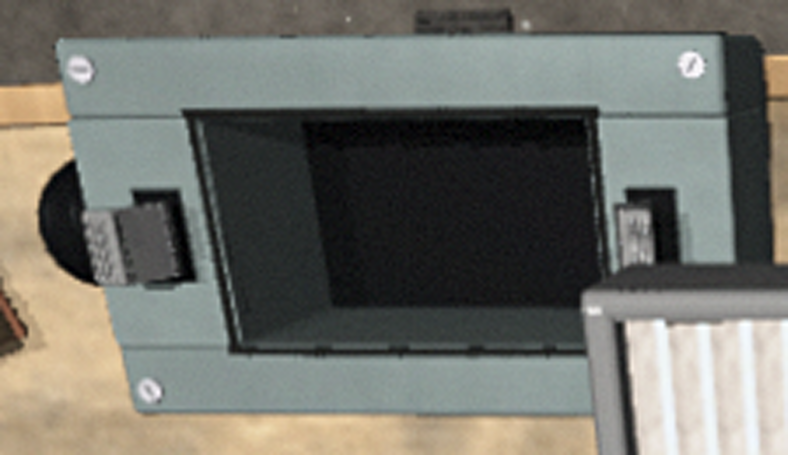

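View pics/c4b.png

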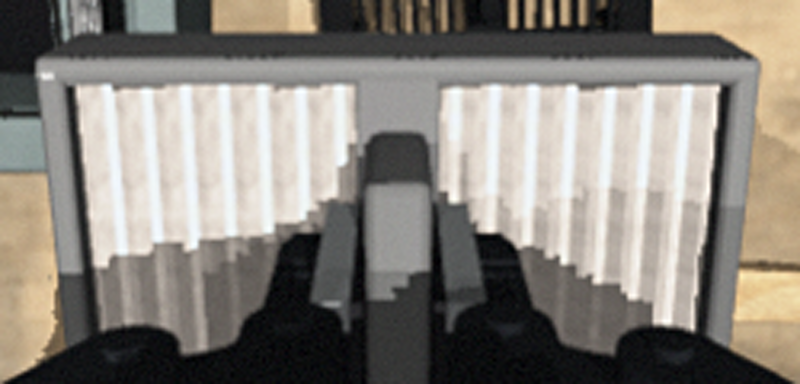

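```bash
cat >> obs.py <<'E'
c4=pickle.load(open('w4.pkl','rb'))
h1=g([(80,22),(776,104),(718,497),(77,425)],3.7,125,80);m1=g([(207,115),(637,167),(604,418),(200,373)],3.7,125,80)
h4=g([(58,40),(723,34),(0,0),(135,411)],3.5,0,115);h4[2]=None
m4=g([(185,112),(597,109),(0,0),(232,353)],3.5,0,115);m4[2]=None
E
python3 - <<'E'
from obs import *
for z in (0,1):
 print('rim',*fit([(c1,h1),(c4,h4)],.13,.22,.102,z));print(fit([(c4,h4)],.13,.22,.102,z)[0])
 print('mouth',*fit([(c1,m1),(c4,m4)],.076,.128,.102,z))
 print('mouth+',*fit([(c1,m1),(c4,m4)],.080,.132,.102,z))
for u,v in [(38,68),(758,65)]:
  p=g([(u,v)],3.2,155,180)[0];print(onz(c4,*p,.287))
E
```

```text
rim [ 0.4965  0.021  -0.0295  0.0963] [-0.9 -0.6  0.4  0.2 -0.8  0.4 -0.2  0.2  0.1 -0.3  0.1 -0.4  1.7  0.6]
[ 0.4964  0.0217 -0.035   0.0964]
mouth [ 0.4986  0.0174 -0.0282  0.1113] [ 2.7  1.  -0.2  0.3  0.4 -2.   2.6 -2.  -0.3  1.6 -4.4  1.5 -0.9 -1.6]
mouth+ [ 0.4974  0.0191 -0.0299  0.1059] [ 1.1  0.1 -0.1 -0.1  0.1 -0.2  0.8 -0.5 -0.1  0.6 -2.4  0.7 -0.3 -0.3]
rim [ 0.4965  0.0189 -0.0302  0.102 ] [-1.2 -1.3  3.2  0.1  1.5  1.8 -0.6  1.3 -2.4 -0.5  0.8 -0.5 -0.4  2. ]
[ 0.4963  0.0183 -0.033   0.102 ]
mouth [ 0.4987  0.0219 -0.0297  0.102 ] [ 1.4  0.9 -4.5  0.1 -3.6 -3.9  1.3 -3.8  1.9  1.  -5.3  1.2  0.8 -3.8]
mouth+ [ 0.4971  0.0206 -0.0298  0.102 ] [ 0.9  0.4 -1.5  0.  -1.2 -0.8  0.7 -1.   1.3  0.6 -2.3  0.7  0.9 -1. ]
[ 0.51551247 -0.11234825  0.287     ]
[ 0.51264579 -0.22978588  0.287     ]
```

Emit:
{"op": "servo_tool", "data": {
  "targets": [
    [[0.04, -0.64, 0.3], 0],
    [[0.04, -0.64, 0.3], 0],
    [[0.04, -0.64, 0.3], 0],
    [[0.04, -0.64, 0.3], 0],
    [[0.04, -0.64, 0.3], 0],
    [[0.01, -0.61, 0.3], 0],
    [[0, 0, 0], 0],
    [[0, 0, 0], 0],
    [[0, 0, 0], 0]
  ]
}}

```text
clock: 12.85
position: [0.4974, 0.0198, 0.2017]
tool_rot: [-3.142, -0.001, -0.03]
force: [0.2, 0.3, -1.5]
grip_width: 0.0093
```

```bash
python3 snap.py w5
```

```text
12.9 [0.49740849 0.01992716 0.20170406] [-3.14144132e+00 -6.69286462e-04 -3.00905385e-02] [-0.7   0.45  0.72  1.99 -0.4   0.85 -1.36]
```

View pics/w5_2.png

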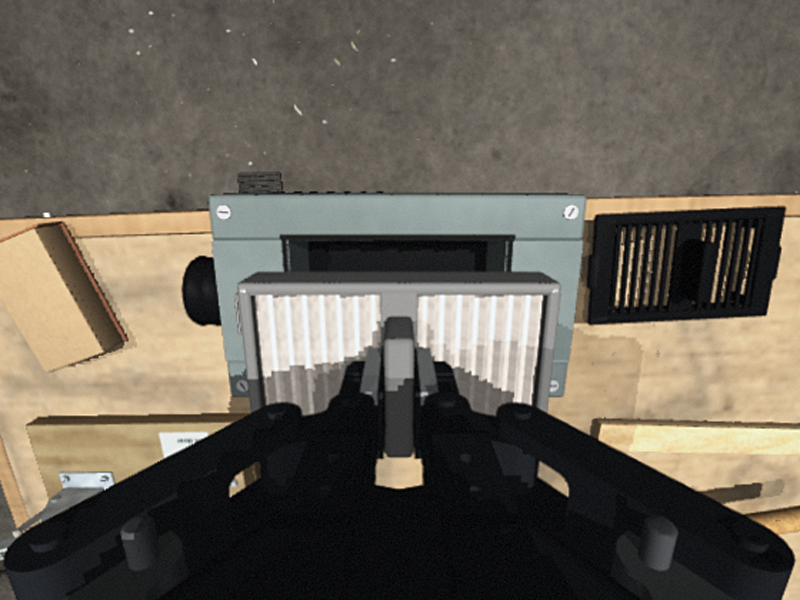

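```bash
python3 - <<'E'
import cv2
a=cv2.imread('pics/w5.png')
cv2.imwrite('pics/c5.png',cv2.resize(a[125:285,140:415],None,fx=2.9,fy=2.9,interpolation=2))
E
```

```text
(no output)
```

View pics/c5.png

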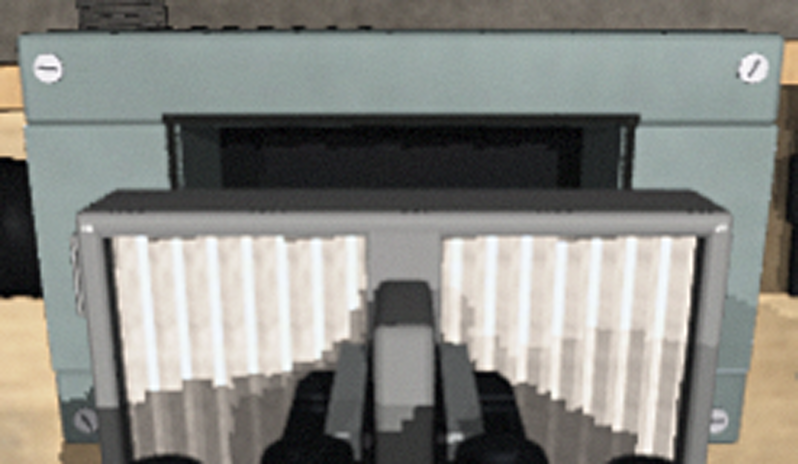

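```bash
cat >> obs.py <<'E'
c5=pickle.load(open('w5.pkl','rb'))
h5=g([(20,35),(783,35)],2.9,140,125)+[None,None]
m5=g([(164,116),(639,116)],2.9,140,125)+[None,None]
s5=g([(47,68),(753,68),(718,421),(85,421)],2.9,140,125)
E
python3 - <<'E'
from obs import *
for z in (.102,.098):
  S=[onz(c5,*p,z) for p in s5]; print(np.mean(S,0),np.array(S).round(4)[:,:2].tolist())
  print([onz(c5,*p,z)[:2].round(4) for p in h5[:2]+m5[:2]])
print(fit([(c1,h1),(c4,h4),(c5,h5)],.13,.22,.1,0))
print(fit([(c1,m1),(c4,m4),(c5,m5)],.08,.132,.1,0))
for u,v in [(80,222),(728,222)]: print(onz(c5,*g([(u,v)],2.9,140,125)[0],.197))
E
```

```text
[0.49659735 0.02050216 0.102     ] [[0.5547, 0.1191], [0.5486, -0.0811], [0.4385, -0.0787], [0.4446, 0.1227]]
[array([0.5641, 0.1255]), array([ 0.5576, -0.089 ]), array([0.5401, 0.0872]), array([ 0.5359, -0.0492])]
[0.4954496  0.02055242 0.098     ] [[0.5545, 0.1208], [0.5483, -0.0828], [0.4363, -0.0803], [0.4426, 0.1245]]
[array([0.5641, 0.1273]), array([ 0.5574, -0.0907]), array([0.5396, 0.0883]), array([ 0.5354, -0.0503])]
(array([ 0.4962,  0.0207, -0.0304,  0.0964]), array([-0.6, -0.4,  0.7,  0.6, -0.6,  0.7, -0. ,  0.4,  0.3, -0.1,  0.4,
       -0.1,  1.8,  0.8, -0.8, -0.6, -0.2, -0.6]))
(array([ 0.4978,  0.0193, -0.0286,  0.106 ]), array([ 0.9, -0.2, -0.2, -0.6,  0.1, -0.5,  0.7, -0.8, -0.4,  0.3, -2.6,
        0.2, -0.5, -0.5,  2.4,  1. , -0.3,  0.7]))
[0.53174862 0.07699006 0.197     ]
[ 0.52819293 -0.0399284   0.197     ]
```

Emit:
{"op": "servo_tool", "data": {
  "targets": [
    [[-0.01, -0.02, 0.3], 0],
    [[0, 0, 0.4], 0],
    [[0, 0, 0.4], 0],
    [[0, 0, 0.4], 0],
    [[0, 0, 0.3], 0],
    [[0, 0, 0.2], 0],
    [[0, 0, 0.2], 0],
    [[0, 0, 0.1], 0],
    [[0, 0, 0], 0]
  ]
}}

```text
clock: 14.02
position: [0.4967, 0.0217, 0.0862]
tool_rot: [3.142, 0.0, -0.029]
force: [-0.1, -0.0, -1.1]
grip_width: 0.0089
```

Emit:
{"op": "servo_tool", "data": {
  "targets": [
    [[0, 0, 0.05], 0],
    [[0, 0, 0.05], 0],
    [[0, 0, 0.04], 0],
    [[0, 0, 0.02], 0],
    [[0, 0, 0], 0]
  ]
}}

```text
clock: 14.65
position: [0.4967, 0.0217, 0.0783]
tool_rot: [3.142, 0.0, -0.029]
force: [-0.3, -0.3, -1.6]
grip_width: 0.0092
```

Emit:
{"op": "servo_tool", "data": {
  "targets": [
    [[0, 0, 0.03], 0],
    [[0, 0, 0.02], 0],
    [[0, 0, 0], 0]
  ]
}}

```text
clock: 15.02
position: [0.4968, 0.0217, 0.0758]
tool_rot: [-3.142, 0.0, -0.029]
force: [-0.5, -0.1, -0.7]
grip_width: 0.0091
```

Emit:
{"op": "servo_tool", "data": {
  "targets": [
    [[0, 0, 0.03], 0],
    [[0, 0, 0.01], 0],
    [[0, 0, 0], 0]
  ]
}}

```text
clock: 15.4
position: [0.4968, 0.0217, 0.0738]
tool_rot: [-3.142, -0.0, -0.029]
force: [0.3, 1.7, 1.4]
grip_width: 0.009
```

Emit:
{"op": "servo_tool", "data": {
  "targets": [
    [[0, 0, 0], 0],
    [[0, 0, 0], 0],
    [[0, 0, 0], 0],
    [[0, 0, -0.1], 0],
    [[0, 0, -0.4], 0],
    [[0, 0, -0.8], 0],
    [[0, 0, -0.8], 0],
    [[0, 0, -0.8], 0],
    [[0, 0, -0.6], 0],
    [[0, 0, 0], 0],
    [[0, 0, 0], 0]
  ],
  "gripper": 0
}}

```text
clock: 16.77
position: [0.4964, 0.0218, 0.2484]
tool_rot: [-3.141, 0.0, -0.029]
force: [0.1, 0.7, -0.3]
grip_width: 0.0427
```

```bash
python3 snap.py w6
```

```text
16.825 [0.49635669 0.02176247 0.24820343] [ 3.14137608e+00  9.64732306e-04 -2.89709786e-02] [-0.76  0.39  0.79  1.94 -0.33  0.95 -1.41]
```

View pics/w6_2.png

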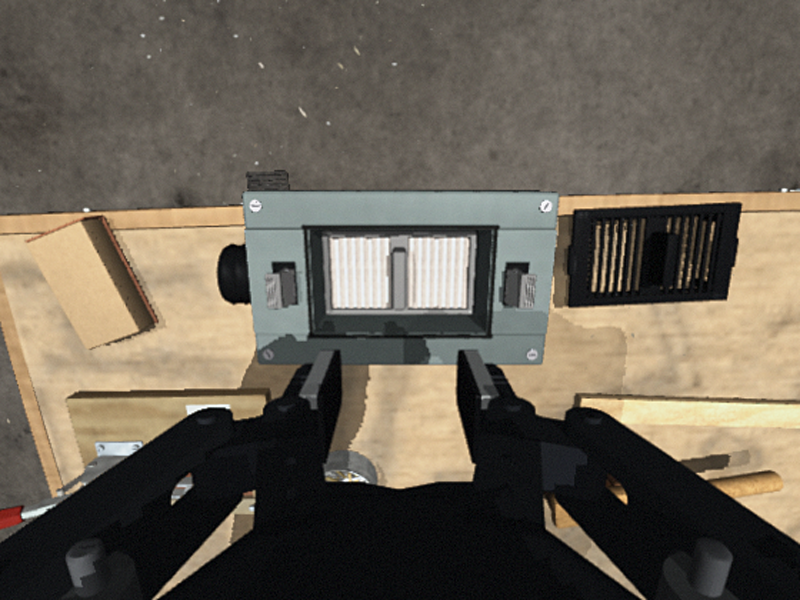

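```bash
python3 - <<'E'
import cv2
a=cv2.imread('pics/w6.png')
cv2.imwrite('pics/c6.png',cv2.resize(a[125:260,160:400],None,fx=3.3,fy=3.3,interpolation=2))
cv2.imwrite('pics/c6b.png',cv2.resize(a[130:220,385:535],None,fx=5,fy=5,interpolation=2))
E
```

```text
(no output)
```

View pics/c6.png

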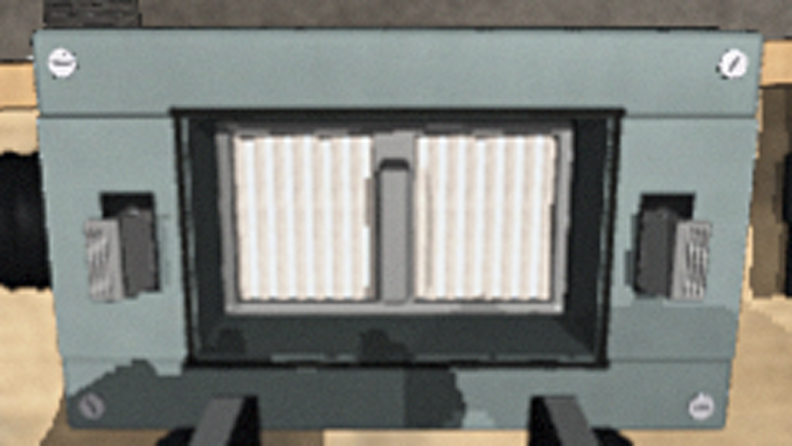

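View pics/c6b.png

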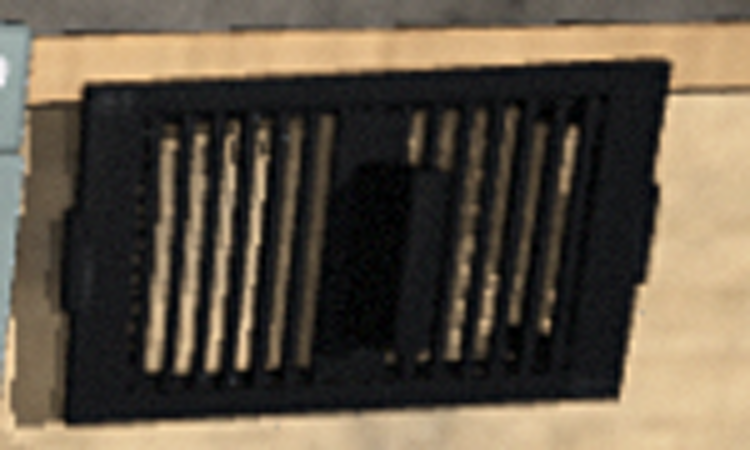

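```bash
cat >> obs.py <<'E'
c6=pickle.load(open('w6.pkl','rb'))
h6=g([(34,33),(762,33),(728,428),(68,426)],3.3,160,125)
m6=g([(172,111),(624,111),(606,366),(186,366)],3.3,160,125)
s6=g([(62,62),(734,64),(701,407),(91,407)],3.3,160,125)
k6=g([(216,128),(572,128),(562,311),(228,313)],3.3,160,125)
o6=g([(85,88),(670,63),(620,398),(66,424)],5,385,130)
E
python3 - <<'E'
from obs import *
print('screw',np.mean([onz(c6,*p,.1) for p in s6],0))
for z in (0,1):
 for n,o,w,l,z0 in [('rim',h6,.13,.22,.1),('mouth',m6,.08,.132,.1),('cass',k6,.068,.12,.072),('cov',o6,.09,.15,.025)]:
  print(n,*fit([(c6,o)],w,l,z0,z))
print(fit([(c1,h1),(c4,h4),(c5,h5),(c6,h6)],.13,.22,.1,0)[0])
print(fit([(c1,m1),(c4,m4),(c5,m5),(c6,m6)],.08,.132,.1,0)[0])
print(fit([(c1,o1),(c2,o2),(c3,o3),(c6,o6)],.09,.15,.025,0))
print(fit([(c1,o1),(c2,o2),(c3,o3),(c6,o6)],.09,.15,.025,1)[0])
E
```

```text
screw [0.49658942 0.02053408 0.1       ]
rim [ 0.4959  0.0203 -0.0299  0.0941] [-0.1 -0.6  0.2 -0.4 -1.4  0.3  1.   0.8]
mouth [ 0.4985  0.0205 -0.031   0.1081] [ 0.  -0.4 -0.4 -0.1  0.1  0.4  0.3  0.2]
cass [ 0.4951  0.0213 -0.0255  0.0622] [ 0.8 -0.7 -0.6 -1.1 -0.2  1.1  0.1  0.8]
cov [ 0.4967 -0.2106  0.0234  0.0203] [ 0.4 -0.4 -0.1 -0.7 -0.7  0.4  0.3  0.9]
rim [ 0.4963  0.0202 -0.0291  0.1   ] [-2.2 -0.8  2.5 -0.8  0.5  2.2 -0.6  2.8]
mouth [ 0.4969  0.0206 -0.0295  0.1   ] [ 1.8  0.6 -2.4  0.6 -1.6 -1.   2.  -1. ]
cass [ 0.4965  0.0213 -0.0266  0.072 ] [-0.9 -1.   1.  -1.3  1.2  2.5 -1.5  2.2]
cov [ 0.4974 -0.2079  0.0235  0.025 ] [-0.3 -0.6  0.8 -1.   0.   0.9 -0.4  1.5]
[ 0.4962  0.0206 -0.0299  0.0959]
[ 0.4979  0.0197 -0.0296  0.1059]
(array([ 0.4974, -0.209 ,  0.024 ,  0.0222]), array([ 0.1, -0.4,  0.7, -0.7, -0.7,  1. , -0.7,  0.2, -0.8, -0.5,  0.4,
        0.2,  0.2,  0.2, -0. ,  0.8, -0.2, -0.8,  0.3, -0.5,  1. ,  0.9,
        0.4,  0.8, -0.3, -0.7, -0.1, -1.2, -0.7,  0.3, -0.3,  0.9]))
[ 0.4974 -0.2091  0.0242  0.025 ]
```

Emit:
{"op": "servo_tool", "data": {
  "targets": [
    [[0.03, 0.77, 0.1], -0.1],
    [[0.03, 0.77, 0.1], -0.1],
    [[0.03, 0.77, 0.1], -0.1],
    [[0.02, 0.77, 0.1], -0.1],
    [[0.02, 0.77, 0.1], -0.1],
    [[0.02, 0.77, 0.1], -0.1],
    [[0, 0, 0.5], 0],
    [[0, 0, 0.5], 0],
    [[0, 0, 0.5], 0],
    [[0, 0, 0.4], 0],
    [[0, 0, 0], 0],
    [[0, 0, 0], 0]
  ]
}}

```text
clock: 18.32
position: [0.5026, -0.2096, 0.1241]
tool_rot: [3.141, 0.0, 0.023]
force: [0.0, 0.2, 0.3]
grip_width: 0.043
```

```bash
python3 snap.py w7
```

```text
18.375 [ 0.50275126 -0.20954636  0.12433031] [ 3.14133660e+00 -4.07469578e-04  2.31252360e-02] [-0.14  0.63  0.61  1.93 -0.52  0.75 -0.77]
```

View pics/w7_2.png

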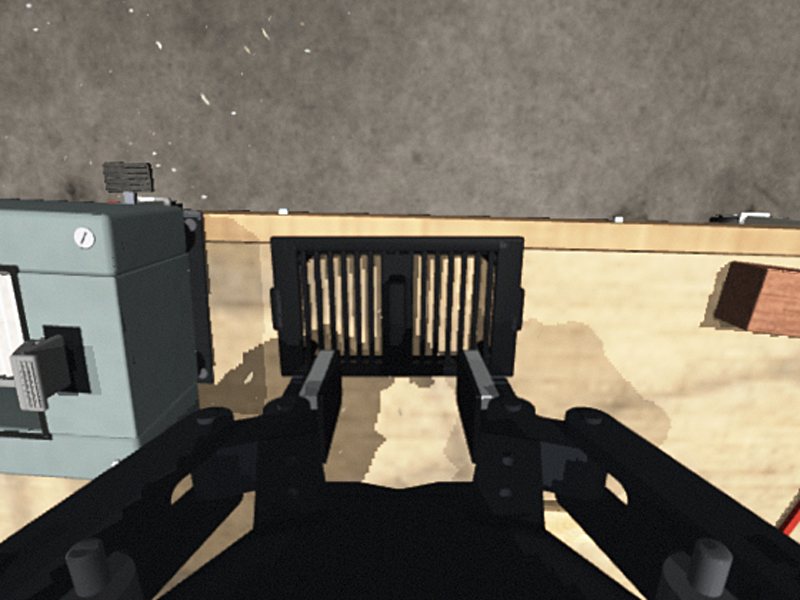

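```bash
python3 - <<'E'
import cv2
a=cv2.imread('pics/w7.png')
cv2.imwrite('pics/c7.png',cv2.resize(a[160:270,180:375],None,fx=4.1,fy=4.1,interpolation=2))
E
```

```text
(no output)
```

View pics/c7.png

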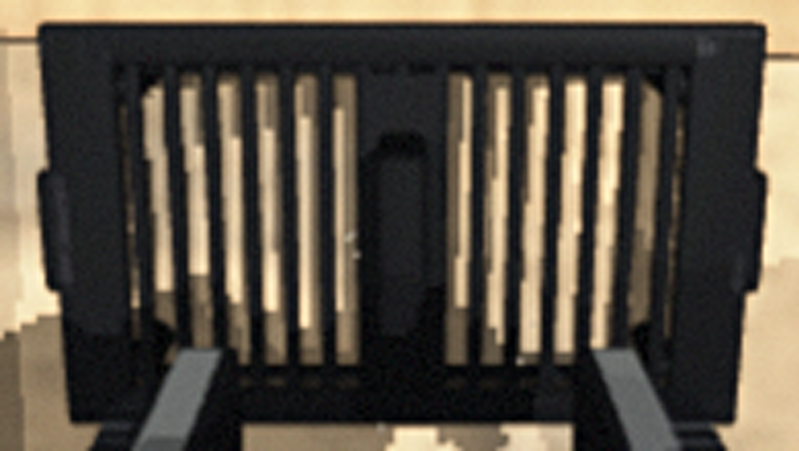

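```bash
cat >> obs.py <<'E'
c7=pickle.load(open('w7.pkl','rb'))
o7=g([(40,34),(766,34),(737,422),(70,422)],4.1,180,160)
E
python3 - <<'E'
from obs import *
print(fit([(c7,o7)],.09,.15,.025,0));print(fit([(c7,o7)],.09,.15,.025,1))
E
```

```text
(array([ 0.4956, -0.2093,  0.0227,  0.0201]), array([ 0.2, -1. , -0.2, -1. , -0.9,  1.2,  0.9,  1.2]))
(array([ 0.4962, -0.2093,  0.0227,  0.025 ]), array([-1.5, -0.9,  1.6, -0.9,  0.6,  3. , -0.6,  3.1]))
```

Emit:
{"op": "servo_tool", "data": {
  "targets": [
    [[-0.12, 0, 0.3], 0],
    [[0, 0, 0.4], 0],
    [[0, 0, 0.4], 0],
    [[0, 0, 0.4], 0],
    [[0, 0, 0.3], 0],
    [[0, 0, 0.1], 0],
    [[0, 0, 0], 0],
    [[0, 0, 0], 0]
  ]
}}

```text
clock: 19.38
position: [0.4969, -0.2096, 0.0293]
tool_rot: [3.141, -0.001, 0.023]
force: [0.1, 0.3, -0.2]
grip_width: 0.0429
```

Emit:
{"op": "servo_tool", "data": {
  "targets": [
    [[0, 0, 0.02], 0],
    [[0, 0, 0], 0],
    [[0, 0, 0], 0],
    [[0, 0, 0], 0],
    [[0, 0, 0], 0],
    [[0, 0, 0], 0]
  ],
  "gripper": -1,
  "newtons": 90
}}

```text
clock: 20.12
position: [0.4968, -0.2092, 0.0281]
tool_rot: [-3.141, -0.0, 0.024]
force: [-0.6, 2.5, 6.1]
grip_width: 0.0078
```

Emit:
{"op": "servo_tool", "data": {
  "targets": [
    [[0, 0, -0.2], 0],
    [[0, 0, -0.6], 0],
    [[0, 0, -0.8], 0],
    [[0, 0, -0.8], 0],
    [[0, 0, -0.8], 0],
    [[0.02, -0.76, -0.2], 0],
    [[0.02, -0.76, 0], 0],
    [[0.02, -0.76, 0], 0],
    [[0.02, -0.76, 0], 0],
    [[0.02, -0.76, 0], 0],
    [[0.01, -0.76, 0], 0],
    [[0, 0, 0], 0.6]
  ]
}}

```text
clock: 21.62
position: [0.4966, 0.0214, 0.1981]
tool_rot: [-3.141, 0.0, -0.026]
force: [-0.4, -1.1, -1.5]
grip_width: 0.0079
```

Emit:
{"op": "servo_tool", "data": {
  "targets": [
    [[0, 0, 0], 0],
    [[0, 0, 0], 0],
    [[0, 0, 0], 0]
  ]
}}

```text
clock: 22.0
position: [0.4968, 0.0181, 0.1979]
tool_rot: [-3.142, -0.0, -0.029]
force: [-0.1, -0.4, -1.8]
grip_width: 0.008
```

```bash
python3 snap.py w8
```

```text
22.05 [0.49679092 0.01817191 0.19790273] [-3.14155443e+00 -1.19346817e-04 -2.93337100e-02] [-0.72  0.47  0.76  1.99 -0.43  0.84 -1.32]
```

View pics/w8_2.png

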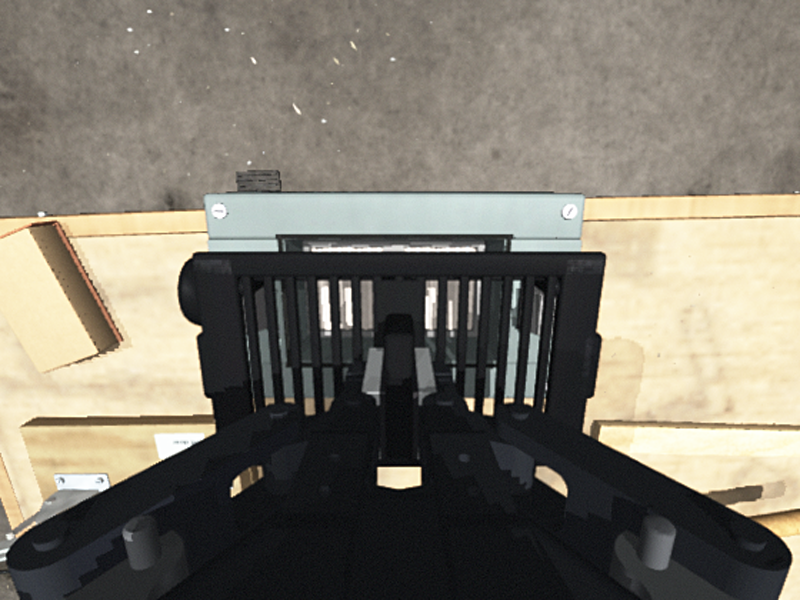

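```bash
python3 - <<'E'
import cv2
a=cv2.imread('pics/w8.png')
cv2.imwrite('pics/c8.png',cv2.resize(a[125:290,125:435],None,fx=2.58,fy=2.58,interpolation=2))
E
```

```text
(no output)
```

View pics/c8.png

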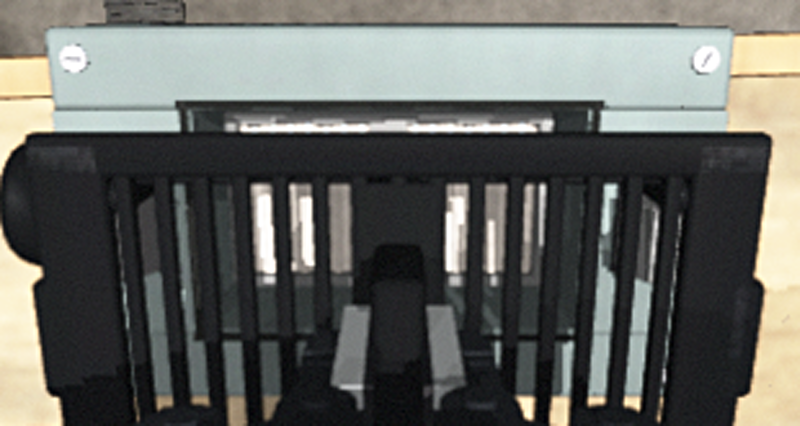

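```bash
python3 - <<'E'
from obs import *
c8=pickle.load(open('w8.pkl','rb'))
G=lambda u,v:g([(u,v)],2.58,125,125)[0]
for n,u,v,z in [('cT',25,147,.195),('cT',771,147,.195),('screw',73,59,.1),('screw',706,59,.1),('m',178,104,.1),('m',604,104,.1),('r',47,29,.1),('r',733,29,.1),('tongueL',34,283,.195),('tongueR',765,281,.195)]:
  print(n,onz(c8,*G(u,v),z).round(4))
h8=[G(47,29),G(733,29),None,None]
print(fit([(c1,h1),(c4,h4),(c5,h5),(c6,h6),(c8,h8)],.13,.22,.1,0)[0])
E
```

```text
cT [0.5422 0.0901 0.195 ]
cT [ 0.5379 -0.057   0.195 ]
screw [0.5546 0.119  0.1   ]
screw [ 0.5486 -0.0812  0.1   ]
m [0.5393 0.0871 0.1   ]
m [ 0.5353 -0.0494  0.1   ]
r [0.5641 0.126  0.1   ]
r [ 0.5577 -0.0891  0.1   ]
tongueL [0.5138 0.0929 0.195 ]
tongueR [ 0.5097 -0.0587  0.195 ]
[ 0.4961  0.0206 -0.03    0.0956]
```

Emit:
{"op": "servo_tool", "data": {
  "targets": [
    [[0.01, -0.05, 0.3], 0],
    [[0, 0, 0.3], 0],
    [[0, 0, 0.2], 0],
    [[0, 0, 0.1], 0],
    [[0, 0, 0], 0],
    [[0, 0, 0], 0]
  ]
}}

```text
clock: 22.8
position: [0.4975, 0.021, 0.1531]
tool_rot: [-3.142, -0.0, -0.029]
force: [-0.2, -0.6, -0.9]
grip_width: 0.008
```

```bash
python3 snap.py w9; python3 - <<'E'
import cv2
a=cv2.imread('pics/w9.png')
cv2.imwrite('pics/c9.png',cv2.resize(a[135:290,125:435],None,fx=2.58,fy=2.58,interpolation=2))
E
```

```text
22.85 [0.49757113 0.02108919 0.15311652] [-3.14142833e+00 -5.80762464e-04 -2.90494985e-02] [-0.67  0.53  0.69  2.03 -0.5   0.75 -1.27]
```

View pics/c9.png

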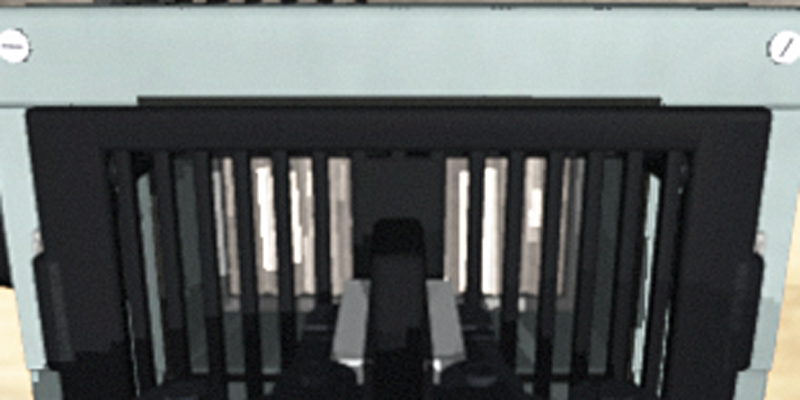

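```bash
python3 - <<'E'
from obs import *
c9=pickle.load(open('w9.pkl','rb'))
G=lambda u,v:g([(u,v)],2.58,125,135)[0]
for n,u,v,z in [('cT',26,118,.150),('cT',771,118,.15),('cTtop',400,107,.145),('screw',13,46,.1),('screw',785,47,.1),('m',138,99,.1),('m',661,99,.1),('r',400,7,.1)]:
  print(n,onz(c9,*G(u,v),z).round(4))
E
```

```text
cT [0.5436 0.0928 0.15  ]
cT [ 0.5393 -0.0541  0.15  ]
cTtop [0.5427 0.019  0.145 ]
screw [0.5547 0.1188 0.1   ]
screw [ 0.5485 -0.0811  0.1   ]
m [0.5399 0.0878 0.1   ]
m [ 0.5358 -0.0495  0.1   ]
r [0.5612 0.0184 0.1   ]
```

Emit:
{"op": "servo_tool", "data": {
  "targets": [
    [[0, 0, 0.1], 0],
    [[0, 0, 0.1], 0],
    [[0, 0, 0.1], 0],
    [[0, 0, 0.1], 0],
    [[0, 0, 0], 0]
  ]
}}

```text
clock: 23.48
position: [0.4972, 0.021, 0.1324]
tool_rot: [3.141, 0.001, -0.029]
force: [-0.0, -0.2, -1.0]
grip_width: 0.0081
```

Emit:
{"op": "servo_tool", "data": {
  "targets": [
    [[0, 0, 0.06], 0],
    [[0, 0, 0.06], 0],
    [[0, 0, 0], 0]
  ]
}}

```text
clock: 23.85
position: [0.4973, 0.0211, 0.1266]
tool_rot: [3.142, 0.0, -0.029]
force: [0.6, -0.0, -1.1]
grip_width: 0.0078
```

Emit:
{"op": "servo_tool", "data": {
  "targets": [
    [[0, 0, 0.05], 0],
    [[0, 0, 0.05], 0],
    [[0, 0, 0], 0]
  ]
}}

```text
clock: 24.22
position: [0.4973, 0.021, 0.1217]
tool_rot: [3.142, 0.0, -0.029]
force: [0.6, -0.8, -0.6]
grip_width: 0.0081
```

Emit:
{"op": "servo_tool", "data": {
  "targets": [
    [[0, 0, 0.05], 0],
    [[0, 0, 0.05], 0],
    [[0, 0, 0], 0]
  ]
}}

```text
clock: 24.6
position: [0.4974, 0.021, 0.1167]
tool_rot: [3.142, -0.0, -0.029]
force: [-0.1, 0.1, 2.2]
grip_width: 0.0081
```

Emit:
{"op": "servo_tool", "data": {
  "targets": [
    [[0, 0, 0.05], 0],
    [[0, 0, 0], 0]
  ]
}}

```text
clock: 24.85
position: [0.4975, 0.0211, 0.1142]
tool_rot: [3.142, -0.0, -0.029]
force: [1.3, -0.8, 3.5]
grip_width: 0.008
```

Emit:
{"op": "servo_tool", "data": {
  "targets": [
    [[0, 0, 0.05], 0],
    [[0, 0, 0], 0]
  ]
}}

```text
clock: 25.1
position: [0.4975, 0.0211, 0.1118]
tool_rot: [-3.142, -0.0, -0.029]
force: [-0.4, -0.2, 4.4]
grip_width: 0.0083
```

Emit:
{"op": "servo_tool", "data": {
  "targets": [
    [[0, 0, 0.05], 0],
    [[0, 0, 0], 0]
  ]
}}

```text
clock: 25.35
position: [0.4975, 0.0211, 0.1094]
tool_rot: [-3.142, -0.0, -0.029]
force: [0.3, -0.3, 6.5]
grip_width: 0.0079
```

Emit:
{"op": "servo_tool", "data": {
  "targets": [
    [[0, 0, 0.05], 0],
    [[0, 0, 0], 0]
  ]
}}

```text
clock: 25.6
position: [0.4975, 0.0211, 0.107]
tool_rot: [-3.142, -0.0, -0.029]
force: [-0.2, -0.4, 7.5]
grip_width: 0.0079
```

Emit:
{"op": "servo_tool", "data": {
  "targets": [
    [[0, 0, 0.05], 0],
    [[0, 0, 0], 0]
  ]
}}

```text
clock: 25.85
position: [0.4976, 0.021, 0.1045]
tool_rot: [-3.141, -0.0, -0.029]
force: [0.8, 1.1, 10.0]
grip_width: 0.0082
```

Emit:
{"op": "servo_tool", "data": {
  "targets": [
    [[0, 0, 0.05], 0],
    [[0, 0, 0], 0]
  ]
}}

```text
clock: 26.1
position: [0.4976, 0.0211, 0.1021]
tool_rot: [-3.141, -0.001, -0.029]
force: [-0.5, -0.7, 10.3]
grip_width: 0.0081
```

Emit:
{"op": "servo_tool", "data": {
  "targets": [
    [[0, 0, 0.04], 0],
    [[0, 0, 0], 0]
  ]
}}

```text
clock: 26.35
position: [0.4977, 0.021, 0.1001]
tool_rot: [-3.141, -0.001, -0.029]
force: [-0.3, -0.9, 11.1]
grip_width: 0.0079
```

Emit:
{"op": "servo_tool", "data": {
  "targets": [
    [[0, 0, 0.04], 0],
    [[0, 0, 0], 0]
  ]
}}

```text
clock: 26.6
position: [0.4977, 0.0211, 0.0982]
tool_rot: [-3.141, -0.001, -0.029]
force: [-0.4, -0.7, 12.7]
grip_width: 0.0079
```

Emit:
{"op": "servo_tool", "data": {
  "targets": [
    [[0, 0, 0.04], 0],
    [[0, 0, 0], 0]
  ]
}}

```text
clock: 26.85
position: [0.4978, 0.0211, 0.0962]
tool_rot: [-3.141, -0.001, -0.029]
force: [-1.0, 0.1, 14.8]
grip_width: 0.0076
```

Emit:
{"op": "servo_tool", "data": {
  "targets": [
    [[0, 0, 0.04], 0],
    [[0, 0, 0], 0]
  ]
}}

```text
clock: 27.1
position: [0.4976, 0.021, 0.094]
tool_rot: [-3.141, -0.0, -0.029]
force: [1.2, -0.5, 14.3]
grip_width: 0.0081
```

Emit:
{"op": "servo_tool", "data": {
  "targets": [
    [[0, 0, 0.03], 0],
    [[0, 0, 0], 0]
  ]
}}

```text
clock: 27.35
position: [0.4976, 0.021, 0.0926]
tool_rot: [-3.141, -0.0, -0.029]
force: [-0.3, -0.4, 10.5]
grip_width: 0.0081
```

Emit:
{"op": "servo_tool", "data": {
  "targets": [
    [[0, 0, 0.03], 0],
    [[0, 0, 0], 0]
  ]
}}

```text
clock: 27.6
position: [0.4975, 0.0211, 0.0911]
tool_rot: [-3.141, -0.0, -0.029]
force: [-0.1, -0.1, 11.1]
grip_width: 0.008
```

Emit:
{"op": "servo_tool", "data": {
  "targets": [
    [[0, 0, 0.03], 0],
    [[0, 0, 0], 0]
  ]
}}

```text
clock: 27.85
position: [0.4976, 0.021, 0.0896]
tool_rot: [-3.141, -0.0, -0.029]
force: [-0.9, 0.0, 13.0]
grip_width: 0.0079
```

Emit:
{"op": "servo_tool", "data": {
  "targets": [
    [[0, 0, 0.03], 0],
    [[0, 0, 0], 0]
  ]
}}

```text
clock: 28.1
position: [0.4976, 0.0211, 0.0882]
tool_rot: [-3.141, -0.001, -0.029]
force: [-1.1, 0.1, 13.0]
grip_width: 0.0081
```

```bash
python3 snap.py w10; python3 -c "
from workcell import bot
import cv2
cv2.imwrite('pics/s10.png',cv2.resize(bot.grab_frame('scene')[165:245,230:330],None,fx=7.5,fy=7.5,interpolation=2))
print(bot.observe()['force'],bot.observe()['moment'])"
```

```text
28.15 [0.49757168 0.02101384 0.08817883] [-3.14139363e+00 -5.08959353e-04 -2.91363556e-02] [-0.58  0.63  0.58  2.07 -0.6   0.61 -1.19]
[-1.12974688 -0.07413043 13.22826219] [-0.05675228  0.26472861  0.00129933]
```

View pics/w10_2.png

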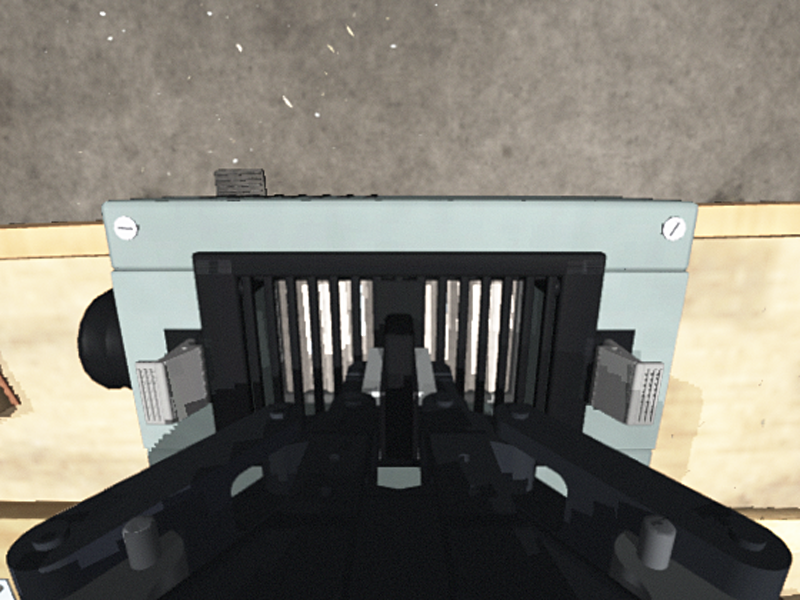

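View pics/s10.png

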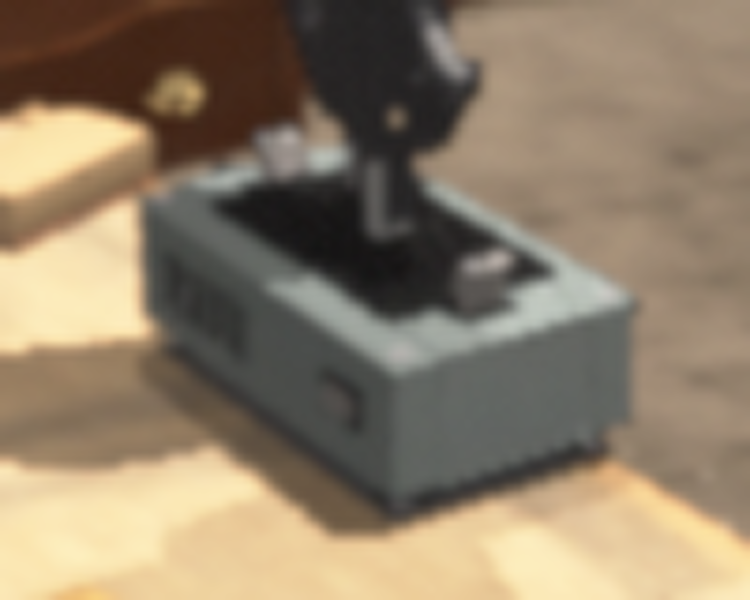

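```bash
python3 - <<'E'
import cv2,numpy as np
a=cv2.imread('pics/w10.png')
l=cv2.resize(a[220:305,85:160],None,fx=5.2,fy=5.2,interpolation=2);r=cv2.resize(a[220:305,405:480],None,fx=5.2,fy=5.2,interpolation=2)
cv2.imwrite('pics/c10.png',np.hstack([l,r]))
E
```

```text
(no output)
```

View pics/c10.png

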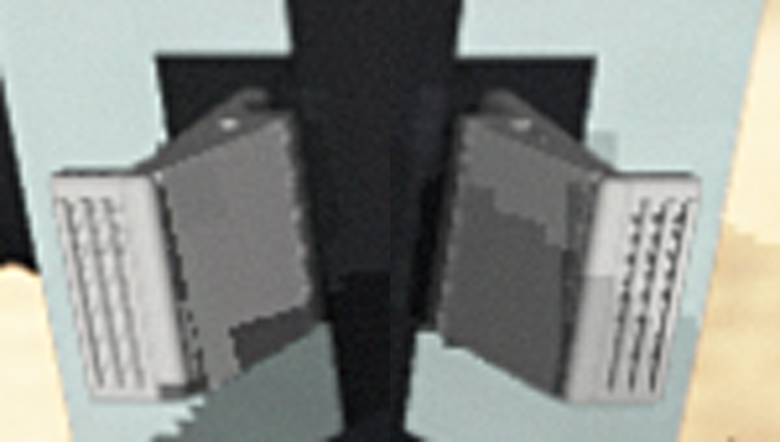

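Emit:
{"op": "servo_tool", "data": {
  "targets": [
    [[0, 0, -0.1], 0],
    [[0, 0, -0.1], 0],
    [[0, 0, -0.1], 0],
    [[0, 0, -0.06], 0],
    [[0, 0, 0], 0],
    [[0, 0, 0], 0]
  ]
}}

```text
clock: 28.95
position: [0.4972, 0.0211, 0.1056]
tool_rot: [3.142, 0.0, -0.029]
force: [-0.3, 0.1, 1.5]
grip_width: 0.0076
```

```bash
python3 snap.py w11; python3 - <<'E'
import cv2,numpy as np
a=cv2.imread('pics/w11.png')
l=cv2.resize(a[220:305,85:160],None,fx=5.2,fy=5.2,interpolation=2);r=cv2.resize(a[220:305,405:480],None,fx=5.2,fy=5.2,interpolation=2)
cv2.imwrite('pics/c11.png',np.hstack([l,r]))
E
```

```text
29.0 [0.49718598 0.02113065 0.10561211] [ 3.14154917e+00  4.07966376e-04 -2.89234912e-02] [-0.61  0.6   0.61  2.06 -0.57  0.65 -1.21]
```

View pics/c11.png

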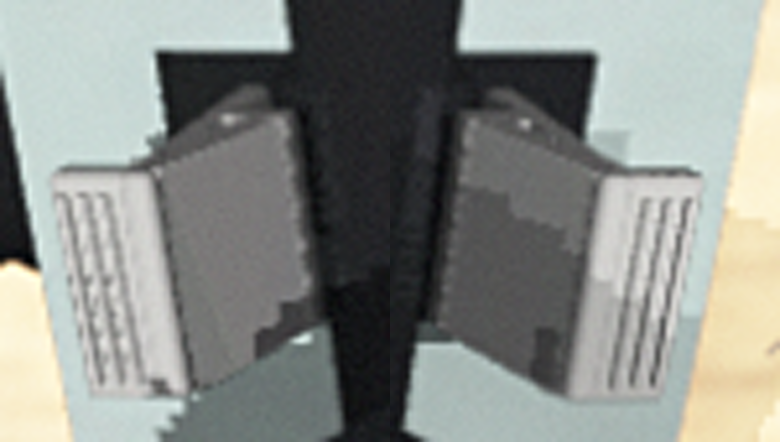

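Emit:
{"op": "servo_tool", "data": {
  "targets": [
    [[0, 0, -0.06], 0],
    [[0, 0, 0], 0],
    [[0, 0, 0], 0]
  ]
}}

```text
clock: 29.38
position: [0.4973, 0.0211, 0.1088]
tool_rot: [3.142, 0.0, -0.029]
force: [-1.0, 0.7, -2.0]
grip_width: 0.008
```

Emit:
{"op": "servo_tool", "data": {
  "targets": [
    [[0, 0, 0], 0],
    [[0, 0, 0], 0],
    [[0, 0, 0], 0],
    [[0, 0, 0], 0]
  ],
  "gripper": -0.3
}}

```text
clock: 29.88
position: [0.4974, 0.0211, 0.1088]
tool_rot: [3.142, -0.0, -0.029]
force: [-1.0, 0.1, 0.3]
grip_width: 0.0302
```

Emit:
{"op": "servo_tool", "data": {
  "targets": [
    [[0, 0, -0.1], 0],
    [[0, 0, -0.3], 0],
    [[0, 0, -0.6], 0],
    [[0, 0, -0.6], 0],
    [[0, 0, -0.6], 0],
    [[0, 0, -0.6], 0],
    [[0, 0, 0], 0],
    [[0, 0, 0], 0]
  ]
}}

```text
clock: 30.88
position: [0.4971, 0.0212, 0.2489]
tool_rot: [-3.141, -0.0, -0.029]
force: [0.4, 0.7, -1.2]
grip_width: 0.0301
```

```bash
python3 snap.py w12; python3 - <<'E'
import cv2,numpy as np
a=cv2.imread('pics/w12.png')
cv2.imwrite('pics/c12.png',cv2.resize(a[120:290,140:420],None,fx=2.85,fy=2.85,interpolation=2))
from workcell import bot
cv2.imwrite('pics/s12.png',cv2.resize(bot.grab_frame('scene')[165:310,210:430],None,fx=3.6,fy=3.6,interpolation=2))
E
```

```text
30.925 [0.49699341 0.02110773 0.24855559] [ 3.14153123e+00  6.05919675e-04 -2.89617519e-02] [-0.78  0.4   0.82  1.94 -0.35  0.96 -1.39]
```

View pics/c12.png

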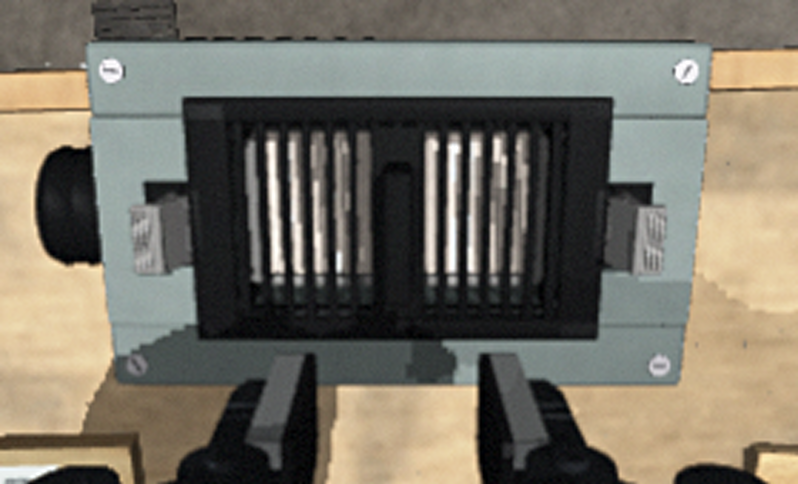

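View pics/s12.png

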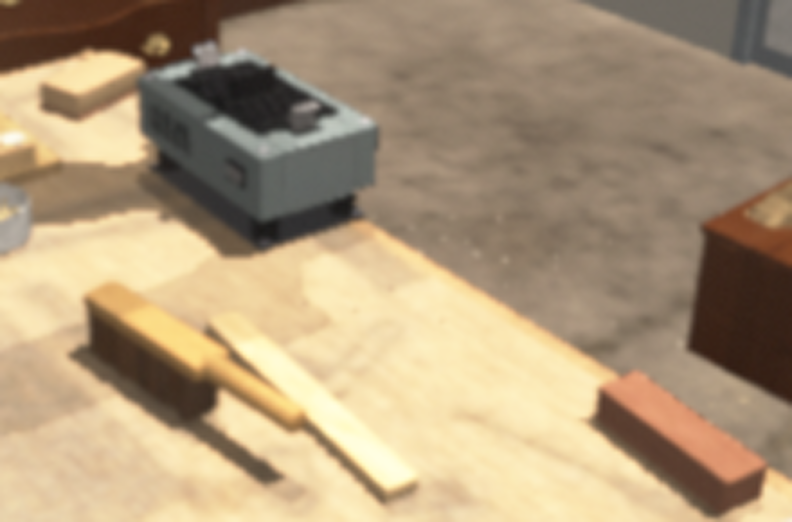

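```bash
python3 - <<'E'
from obs import *
c=pickle.load(open('w12.pkl','rb'))
print(fit([(c,g([(184,100),(612,100),(597,339),(199,338)],2.85,140,120))],.09,.15,.1))
print(fit([(c,g([(88,45),(712,45),(681,384),(118,384)],2.85,140,120))],.13,.22,.1))
E
```

```text
(array([ 0.4969,  0.0206, -0.0298,  0.0981]), array([ 0.1, -0.4,  0. , -0.3, -0.5,  0.3,  0.4,  0.5]))
(array([ 0.4956,  0.0199, -0.0292,  0.0926]), array([-0.2, -0.3,  0.1, -0.3, -0.6,  0.3,  0.7,  0.3]))
```

Cover measures centred, level and about 5 mm above the rim, which is the seated height. Handing in.

```bash
python3 -c "
from workcell import bot
print(bot.job_done(), bot.observe()['clock'])"
```

```text
the job is handed in; nothing more can be done
the job is handed in; nothing more can be done
```

I laid the filter cassette flat on the well floor, set the grille cover over it and pressed it straight down until both hooks clicked over the tongues. I then eased off, let go, lifted clear and handed the job in at about 31 s.

- **Clicks:** The force rose to about 15 N and dropped once, to about 10.5 N. It never showed two separate drops. I take both hooks as having clicked almost together, because the size of the drop matches the cover falling onto the rim.
- **Latching:** Pictures while pressing and after release show both barbs symmetrically over their tongues. The housing also rose with the cover as I eased off. I did not do a deliberate pull test.
- **Cover position:** After release it measured centred on the well to about 1 mm, level, and about 5.5 mm above the rim, where 5 mm is seated.
- **Disagreement:** Most heights from the wrist camera read 3 to 10 mm lower than the given ones, so I relied on relative heights. Positions agreed with the arm to about 1 mm.
- **Bystanders:** The sanding block, lath and offcut look unmoved in the last scene picture. I checked them by eye only and did not measure them again.

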